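# Level and zero the bench scale

## Robot

A 7-joint arm with a two-finger parallel gripper is mounted at the origin on the work surface. World frame = base frame: x ahead of the robot, y to its left, z up, the work surface at z = 0. Lengths are in m, angles in degrees, forces in N, time in s.
With the tool pointing down it reaches from about 0.425 to 0.875 m from the base axis. Payload 4.7 kg.
Tool frame: the origin (TCP) lies at the very end of the fingers, on their centre line; the grasp point (between the pads) lies 19 mm behind it; z points along the fingers, y is the direction in which the jaws open and shut (so a half turn about z gives the same grasp; the last joint's range is limited). The gripper opens to 87 mm and grips with 3 to 60 N. Pads are 19 mm wide; open, the fingers measure 117 mm over their backs; the gripper's body (75 mm by 190 mm) begins 51 mm behind the grasp point.
Start: joints at [63.833, 18.392, -4.016, 83.108, 1.295, 78.541, -3.26], TCP at [0.295, -0.579, 0.223] pointing down, gripper open.
Joint ranges: [-163.93, 163.93], [-17.29, 119.83], [-79.2, 71.16], [3.27, 140.29], [-89.18, 269.18], [5.43, 117.66], [-154.24, 154.24]. Speed limits (degrees/s): [147.25, 147.25, 180, 180, 180, 180, 180].

## Interface

Orientations are given as [roll, pitch, yaw] about the fixed x, y, z axes, in that order (R = Rz(yaw) Ry(pitch) Rx(roll)).
In Python, from cell import * gives the robot as it stands.
- The arm moves only by the tool arm_command, never from a script. Its argument "targets" is a list that holds one entry, the list of rows, each a list of 7 numbers: the shift along the tool's x, y, z in m, then the turn, a rotation vector about the tool's x, y, z in degrees, then the gripper's target within -1 to 1 (shut at 1, half-way at 0, fully open at -1). In form: [[[tx, ty, tz, rx, ry, rz, claw], ...]]. A call has 1 to 10 rows; each row is the pose to reach, as a shift and turn from the pose commanded when the call began, along the tool's axes at that moment; what a row does not reach only later rows make up. A row lasts 1/10 s, in which the tool goes at most 50 mm and 8.59 degrees, less where a joint would pass 70% of its speed; a pose out of reach is approached as far as the arm can. A call with a gripper value outside its range is refused whole. The fingers move at their own pace and stop on an object; "newtons" is the grip in N (left out, the last holds). Time passes only in rows, so rows that repeat a pose let the fingers close. It gives the time, the measured TCP pose, the force and the opening at its end, in the units of the state.
- get_obs(): the state, without advancing time (a new reading comes with each control period).
- read_camera(name): name is "scene" or "top" or "wrist"; returns a dict with "img" (420x560x3 uint8, red, green, blue), "z_map" (420x560 float32, m along the optical axis (not along the pixel's ray), 0 where there is no reading), "K" (3x3 intrinsics, pixels), "origin" and "attitude" of the camera in the world. Camera axes: x right, y down, z forward; pixel columns grow to the right and rows downward; lengths in m; the calibration is good to about 2 mm. A picture is of the moment at which its call begins.
- sign_off(): hands the job in, once; it reports no verdict.
Trained networks look in the newest picture that a camera, given by its name, has taken for a name from the list of things; names that differ only in an ending like _2 or _b are one class to them, and where a whole thing is asked for, a point or a joint stands for the part that bears it (a point fixed in the world has none). Each returns a list of dicts, best first, with "conf" (0 to 1); they miss things now and then, are a little off and sometimes report something else, mostly with a low value. They report only what shows in the picture. A call takes as long as a camera call. They do not tell look-alikes from the thing itself.
- search_frame(thing, camera): "position" ([column, row] in pixels, amid what is visible of it).
The state is a dict: "time_s": time; "qpos": joint angles; "joint_velocities": joint speeds; "effort": joint torques, N m; "tool_pos": TCP position; "tool_rot": TCP orientation; "force": force on the tool from outside, world axes, zero at the start; "wrist_torque": the same for the moment, N m; "grip_width": finger opening in m.
Only numpy, scipy, OpenCV 4.12 (cv2) and the standard library are available. Lean on these libraries where they do the work, as an engineer would, in place of code of your own. Each camera call takes 0.05 s, during which the arm holds its last target.

## Task

The bench scale must stand level before it is zeroed: see where the bubbles of its two spirit vials lie, work out which of the two black star wheels under its front corners must be turned and which way, and turn them until each bubble sits between its two black lines; then press the red zero key down and let it go, leaving both bubbles between their lines. Banded bundles that stand in the way may be slid aside, but must stay flat on the bench; leave everything else on the bench where it is.

Things in the scene. Friction and masses are not known exactly. Their poses are not given: they have to be found in the camera images.
- scale: bench scale, pale grey housing 340 x 340 with a steel pan; fixed on the bench. Origin on the bench under its middle; x runs from its front (robot's side) to its back, y to the left along its front edge, z up. Lengths here in mm. It tips by under half a degree
- front_edge (a point): middle of the housing's straight front edge (at x = -170 of the scale), 47 above the bench. The housing is 36 to 62 above the bench and open underneath for its feet; the pan, 78 high, begins 105 behind this edge
- hub_left (a point): axis of the left levelling wheel, half-way up it, 19 above the bench, 10 behind the front edge, at y = +125 of the scale. Black star on a screw foot under the housing: three round-ended arms 120 degrees apart, 40 from axis to tip, 12 wide, 8 to 30 above the bench. Arms pointing forward stick out up to 30 past the edge
- lobe_left (a point): tip of the arm of the left wheel that bears a white dot, 40 from the axis, 19 above the bench. Clockwise (from above) carries the front arms to +y and lifts that corner; an arm can be pushed along the front edge with a fingertip. Friction about 0.12 N m; stays where left; the screw has stops 2 rad either side of level
- hub_right (a point): axis of the right levelling wheel, half-way up it, 19 above the bench, 10 behind the front edge, at y = -125 of the scale. Black star on a screw foot under the housing: three round-ended arms 120 degrees apart, 40 from axis to tip, 12 wide, 8 to 30 above the bench. Arms pointing forward stick out up to 30 past the edge
- lobe_right (a point): tip of the arm of the right wheel that bears a white dot, 40 from the axis, 19 above the bench. Clockwise (from above) carries the front arms to +y and lifts that corner; an arm can be pushed along the front edge with a fingertip. Friction about 0.12 N m; stays where left; the screw has stops 2 rad either side of level
- vial_left (a point): middle of the left spirit vial on the housing's front top, 67 above the bench: yellow-green tube 60 x 16, lying in line with the fixed rear foot and the left wheel, with two thin black lines across it, 9.9 either side of the middle
- bubble_left (a point): centre of the white bubble in the left vial, 14 long; level when at the vial's middle, between the two lines. It obeys the left wheel only: every radian that wheel is turned clockwise (from above) moves it 10 along the vial toward the wheel (direction (-0.923, 0.385) in the scale's x, y), anticlockwise 10 away from it
- vial_right (a point): middle of the right spirit vial on the housing's front top, 67 above the bench: yellow-green tube 60 x 16, lying in line with the fixed rear foot and the right wheel, with two thin black lines across it, 9.9 either side of the middle
- bubble_right (a point): centre of the white bubble in the right vial, 14 long; level when at the vial's middle, between the two lines. It obeys the right wheel only: every radian that wheel is turned clockwise (from above) moves it 10 along the vial toward the wheel (direction (-0.923, -0.385) in the scale's x, y), anticlockwise 10 away from it
- zero_top (a point): centre of the top of the round red zero key, 24 across, 72 above the bench, standing 10 out of the housing, 32 behind the front edge 35 to the right of its middle; it sinks 5 straight down against a light spring (about 4.5 N at the bottom) and comes back up
- zero_key (a joint): travel of the zero key: 0 up, 0.005 m fully pressed
- bundle_a_mid (a point): middle (half-way up) of a banded bundle of copper-brown film plates with a black band, 100 long (its x) x 62 wide (its y) x 40 high, about 320 g, loose on the bench in front of the middle of the scale, between the other two; slides when pushed
- bundle_b_mid (a point): middle (half-way up) of a banded bundle of copper-brown film plates with a black band, 100 long (its x) x 62 wide (its y) x 44 high, about 352 g, loose on the bench in front of the scale toward its left end; slides when pushed
- bundle_c_mid (a point): middle (half-way up) of a banded bundle of copper-brown film plates with a black band, 100 long (its x) x 62 wide (its y) x 36 high, about 288 g, loose on the bench in front of the scale toward its right end; slides when pushed
- tool_tray: bystander: turquoise open plastic tray of hand tools, 170 x 100 x 45, loose; origin at the centre of its underside; long side along its x
- pen_pot: bystander: black pen pot with pens and orange scissors, 75 across, 140 tall overall, loose; origin at the centre of its underside
- check_weight: bystander: polished steel check weight, 44 across, 72 tall, loose; origin at the centre of its underside
- stapler: bystander: blue and black stapler, 150 x 36 x 53, loose; origin at the centre of its underside; long side along its x
- tape_dispenser: bystander: black tape dispenser with a cream roll, 140 x 55 x 78, loose; origin at the centre of its underside; long side along its x
Not all that is in view belongs to the job. What is shaped like the part that bears bundle_c_mid but green is not meant.

How it is judged (in metres and radians):
On the way:
1. the zero key is pressed down while both bubbles lie between their lines (value of joint zero_key above 0.0035 m and horizontal distance between bubble_left and vial_left below 0.0024 m and horizontal distance between bubble_right and vial_right below 0.0024 m), for 0.1 s.
At the end, for the whole second after the job is handed in: each bubble's centre lies within 2.4 mm of the middle of its vial, so that the bubble is between its two lines; the zero key is up again (under 1 mm); all three bundles lie at rest flat on the bench (within 0.08 rad and 4 mm) (horizontal distance between bubble_left and vial_left below 0.0024 m and horizontal distance between bubble_right and vial_right below 0.0024 m and value of joint zero_key below 0.001 m and angle between each of bundle_a_mid, bundle_b_mid, bundle_c_mid's own z axis and vertical below 0.08 rad and height (world z) of bundle_a_mid below 0.024 m and height (world z) of bundle_b_mid below 0.026 m and height (world z) of bundle_c_mid below 0.022 m and linear speed of each of bundle_a, bundle_b, bundle_c below 0.02 m/s); the robot touches nothing.
It fails at once if the tool tray, pen pot, check weight, stapler or tape dispenser is shifted by more than 20 mm or tipped (distance of any of tool_tray, pen_pot, check_weight, stapler, tape_dispenser from where it was at the start of the episode above 0.02 m or angle between any of tool_tray, pen_pot, check_weight, stapler, tape_dispenser's own z axis and vertical above 0.2 rad).
It fails at once if a bundle is tipped up (angle between any of bundle_a_mid, bundle_b_mid, bundle_c_mid's own z axis and vertical above 0.35 rad).
It also fails if it takes over 72 s, if anything falls off the work surface, if the arm or the gripper's body presses on something with over 40 N, if the wrist force passes 120 N, or if a joint passes its speed limit or range.

## Working session

There is one attempt and no reset: what is moved stays moved. The work goes in short steps, Python scripts to look and compute and a tool call to move; the robot and the scene stay as the last step left them, time stands still between calls to the robot, and variables do not carry over. Pictures are saved under pics/ and viewed, and the job is handed in when it is done.

Besides the shell and the picture viewer there is one more tool, called by a JSON object that holds its "op" and its "data". arm_command: Moves the arm, as the interface text tells. Its arguments: {"type":"object","properties":{"targets":{"type":"array","items":{"type":"array","items":{"type":"array","items":{"type":"number"}}}},"newtons":{"type":"number"}},"required":["targets"]}

```bash
ls; mkdir -p pics; cat > h.py <<'E'
from cell import *
import numpy as np, cv2
def cam(n,save=None):
    c=read_camera(n)
    if save: cv2.imwrite('pics/'+save,c['img'][:,:,::-1])
    return c
def R(c):
    a=np.array(c['attitude'])
    if a.shape==(3,3): return a
    from scipy.spatial.transform import Rotation as Ro
    return Ro.from_euler('xyz',a,degrees=True).as_matrix() if a.size==3 else Ro.from_quat(a).as_matrix()
def ray(c,u,v):
    return R(c)@np.linalg.inv(c['K'])@np.array([u,v,1.])
def atz(c,u,v,z):
    d=ray(c,u,v);o=np.array(c['origin']);return o+d*(z-o[2])/d[2]
def dep(c,u,v):
    return np.array(c['origin'])+ray(c,u,v)*c['z_map'][int(round(v)),int(round(u))]
E
python3 - <<'E'
from h import *
for n in ['scene','top','wrist']:
    c=cam(n,n+'0.png'); print(n,c['origin'],c['attitude'],c['K'])
    for t in ['front_edge','hub_left','hub_right','lobe_left','lobe_right','vial_left','bubble_left','vial_right','bubble_right','zero_top','bundle_a_mid','bundle_b_mid','bundle_c_mid','tool_tray','pen_pot','check_weight','stapler','tape_dispenser']:
        print(t,[(np.round(d['position'],1).tolist(),round(d['conf'],2)) for d in search_frame(t,n)][:5])
o=get_obs();print(o)
E
```

```text
pics
scene [ 1.19183375 -0.16199134  0.84571038] [-138.49526873    0.60901257   76.66981068] [[399.98556941   0.         270.99304951]
 [  0.         399.98556941 209.05643031]
 [  0.           0.           1.        ]]
front_edge [([314.4, 292.7], 0.79)]
hub_left []
hub_right [([314.5, 292.7], 0.2)]
lobe_left []
lobe_right []
vial_left [([316.9, 292.1], 0.85)]
bubble_left []
vial_right [([317.8, 293.3], 0.57)]
bubble_right [([316.2, 291.3], 0.17)]
zero_top [([292.6, 229.4], 0.46)]
bundle_a_mid [([296.4, 204.9], 0.95)]
bundle_b_mid [([388.8, 193.5], 0.79)]
bundle_c_mid [([223.9, 208.0], 0.9), ([298.1, 166.2], 0.75), ([191.1, 178.1], 0.7)]
tool_tray [([185.9, 262.1], 0.86)]
pen_pot [([434.7, 239.8], 0.55)]
check_weight [([398.9, 255.3], 0.64)]
stapler [([433.6, 192.9], 0.93), ([185.0, 261.9], 0.26)]
tape_dispenser [([152.6, 214.7], 0.98)]
top [ 0.38969189 -0.0142213   1.26618047] [-172.99705889    1.35030282  -90.56299269] [[415.2005036    0.         280.81499282]
 [  0.         415.2005036  203.8393415 ]
 [  0.           0.           1.        ]]
front_edge [([266.1, 139.3], 0.6)]
hu
[... 1276 characters left out ...]
52.1, 9.0], 0.59)]
{'time_s': 2.85, 'qpos': array([63.83387539, 18.39105261, -4.01740853, 83.10606692,  1.29458423,
       78.54271837, -3.26068923]), 'joint_velocities': array([0.10017276, 0.10801126, 0.05290608, 0.08391094, 0.03362343,
       0.05561321, 0.03337579]), 'effort': array([ 2.93960793e-04, -4.91094840e+01, -4.03162865e-01, -3.12763917e+01,
       -6.38387399e-02,  3.36425391e-02,  3.32802074e-05]), 'tool_pos': array([ 0.29482913, -0.57931273,  0.22260961]), 'tool_rot': array([1.79994722e+02, 1.94836122e-03, 2.69753577e+01]), 'force': array([-0.09173591,  0.49295903, -0.15742622]), 'wrist_torque': array([ 0.02567734, -0.00383005,  0.01282381]), 'grip_width': 0.08705514961629604}
```

View pictures.

View pics/scene0.png

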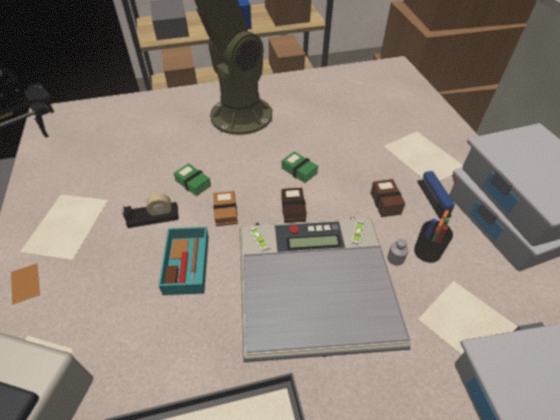

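View pics/top0.png

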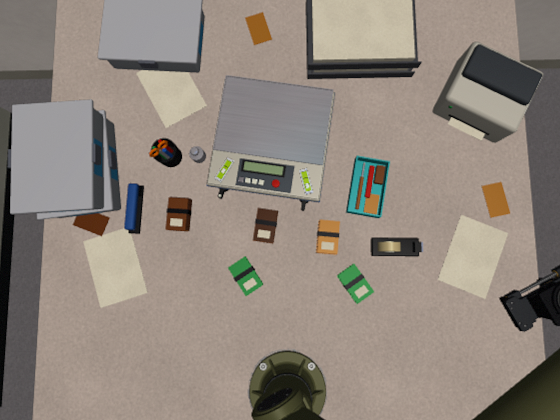

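```bash
python3 - <<'E'
from h import *
im=cv2.imread('pics/top0.png')
cv2.imwrite('pics/top0z.png',cv2.resize(im[140:250,150:350],None,fx=4,fy=4,interpolation=cv2.INTER_CUBIC))
im=cv2.imread('pics/scene0.png')
cv2.imwrite('pics/scene0z.png',cv2.resize(im[160:270,200:420],None,fx=3.6,fy=3.6,interpolation=cv2.INTER_CUBIC))
E
```

```text
(no output)
```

View pics/top0z.png

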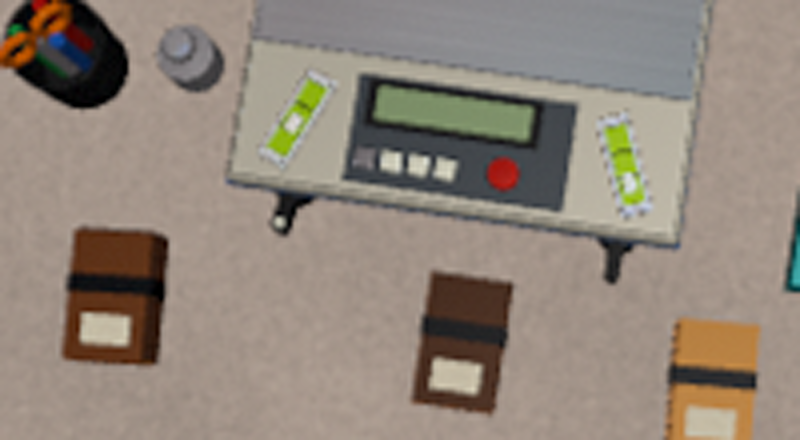

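View pics/scene0z.png

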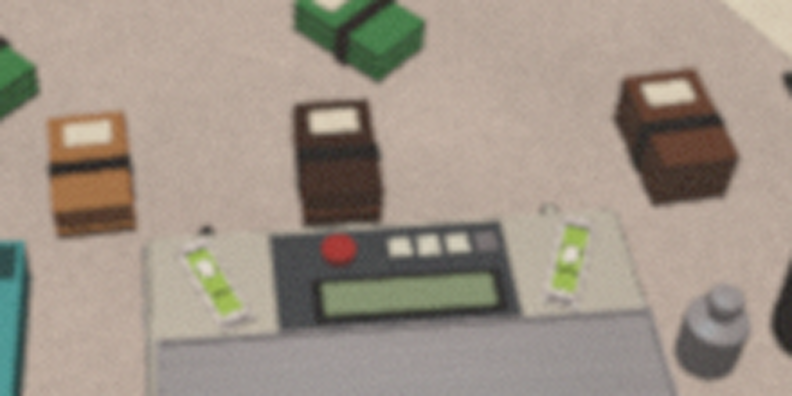

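```bash
python3 - <<'E'
from h import *
c=cam('top')
def z(u,v): return 150+(u+.5)/4-.5,140+(v+.5)/4-.5
for n,(u,v),h in [('edgeL',(229,181),.05),('edgeR',(679,243),.05),('zero',(503,173),.072),('bubL',(294,123),.07),('bubR',(630,184),.07),('vLa',(262,158),.07),('vLb',(322,73),.07),('vRa',(635,213),.07),('vRb',(612,115),.07),('lobL',(281,222),.03),('lobR',(612,277),.03),('a',(468,310),.04),('a1',(430,275),.04),('b',(115,265),.044),('bfr',(165,235),.044),('c',(715,360),.036),('cfl',(682,322),.036)]:
    p=z(u,v);print(n,np.round(atz(c,*p,h),4),np.round(dep(c,*p),4))
E
```

```text
edgeL [0.5992 0.2329 0.05  ] [0.6004 0.2343 0.043 ]
edgeR [ 0.5482 -0.1008  0.05  ] [ 0.5494 -0.1015  0.0413]
zero [0.5985 0.0278 0.072 ] [0.598  0.0277 0.0747]
bubL [0.6383 0.1813 0.07  ] [0.6382 0.1813 0.0703]
bubR [ 0.5894 -0.0647  0.07  ] [ 0.5905 -0.065   0.0634]
vLa [0.6125 0.2047 0.07  ] [0.6141 0.2063 0.0615]
vLb [0.6755 0.1609 0.07  ] [0.676  0.1612 0.068 ]
vRa [ 0.568 -0.068  0.07 ] [ 0.5683 -0.068   0.068 ]
vRb [ 0.6408 -0.0524  0.07  ] [ 0.6422 -0.0526  0.0636]
lobL [0.5707 0.1972 0.03  ] [0.5705 0.197  0.0312]
lobR [ 0.5259 -0.0517  0.03  ] [ 0.5257 -0.0517  0.0309]
a [0.5015 0.0557 0.04  ] [0.5018 0.0559 0.0366]
a1 [0.5279 0.0839 0.04  ] [0.5279 0.0839 0.0399]
b [0.5379 0.3187 0.044 ] [0.5374 0.3177 0.0479]
bfr [0.56   0.2816 0.044 ] [ 0.5662  0.2925 -0.0008]
c [ 0.4626 -0.1265  0.036 ] [ 0.4625 -0.1264  0.0371]
cfl [ 0.491  -0.1028  0.036 ] [ 0.4911 -0.1029  0.035 ]
```

{"op": "arm_command", "data": {"targets": [[[0.28, -0.22, 0.0, 0, 0, 18, 1], [0.28, -0.22, 0.0, 0, 0, 18, 1], [0.28, -0.22, 0.0, 0, 0, 18, 1], [0.28, -0.22, 0.0, 0, 0, 18, 1], [0.28, -0.22, 0.04, 0, 0, 18, 1], [0.555, -0.441, 0.083, 0, 0, 35.7, 1], [0.555, -0.441, 0.083, 0, 0, 35.7, 1], [0.555, -0.441, 0.083, 0, 0, 35.7, 1], [0.555, -0.441, 0.083, 0, 0, 35.7, 1], [0.555, -0.441, 0.083, 0, 0, 35.7, 1]]]}}

```text
time_s: 3.9
tool_pos: [0.4983, -0.1357, 0.1739]
tool_rot: [180.0, -0.1, -8.7]
force: [0.6, -0.5, -0.2]
grip_width: 0.0152
```

{"op": "arm_command", "data": {"targets": [[[0.06, -0.2, 0.03, 0, 0, 0, 1], [0.06, -0.2, 0.03, 0, 0, 0, 1], [0.06, -0.2, 0.03, 0, 0, 0, 1], [0.06, -0.2, 0.03, 0, 0, 0, 1], [0.06, -0.2, 0.03, 0, 0, 0, 1], [0.06, -0.2, 0.03, 0, 0, 0, 1], [0.06, -0.2, 0.03, 0, 0, 0, 1], [0.06, -0.2, 0.03, 0, 0, 0, 1]]]}}

```text
time_s: 4.7
tool_pos: [0.5872, 0.0484, 0.1439]
tool_rot: [179.9, -0.0, -8.9]
force: [-1.0, 0.1, -0.1]
grip_width: 0.0005
```

```bash
python3 - <<'E'
from h import *
c=cam('wrist','w1.png'); print(c['origin'],c['attitude'])
for t in ['vial_left','bubble_left','vial_right','bubble_right','zero_top','lobe_left','lobe_right','hub_right']:
    print(t,[(np.round(d['position'],1).tolist(),round(d['conf'],2)) for d in search_frame(t,'wrist')][:5])
o=get_obs();print(o['time_s'],o['tool_pos'],o['tool_rot'],o['grip_width'])
im=cv2.imread('pics/w1.png')
E
```

```text
[0.65809858 0.03726897 0.30653785] [ 1.64683046e+02 -1.08759981e-01 -9.88730002e+01]
vial_left [([261.9, 107.9], 0.76), ([424.4, 187.9], 0.68)]
bubble_left [([96.8, 178.6], 0.79), ([467.9, 316.7], 0.41), ([13.9, 114.5], 0.15)]
vial_right [([260.9, 107.8], 0.94)]
bubble_right [([423.4, 189.2], 0.78)]
zero_top [([301.5, 201.7], 0.61)]
lobe_left [([126.3, 237.8], 0.96), ([392.8, 235.8], 0.33)]
lobe_right [([393.0, 238.8], 0.63)]
hub_right [([392.1, 240.3], 0.79)]
5.15 [0.58729668 0.050928   0.14376677] [ 1.79990147e+02 -9.30309195e-03 -8.73970745e+00] 0.0006986166025134879
```

View pics/w1.png

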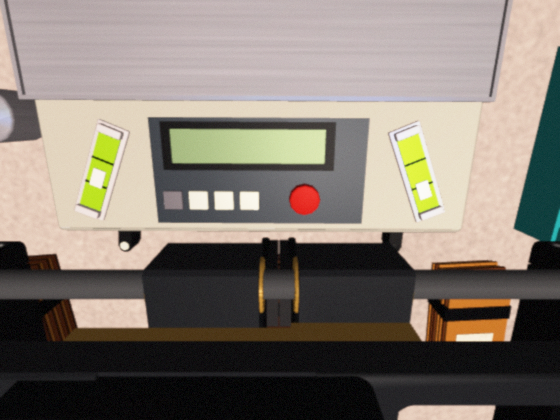

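```bash
python3 - <<'E'
from h import *
im=cv2.imread('pics/w1.png')
a=cv2.resize(im[110:255,60:150],None,fx=4,fy=4,interpolation=cv2.INTER_CUBIC)
b=cv2.resize(im[110:255,365:455],None,fx=4,fy=4,interpolation=cv2.INTER_CUBIC)
cv2.imwrite('pics/w1z.png',np.hstack([a,b]))
E
```

```text
(no output)
```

View pics/w1z.png

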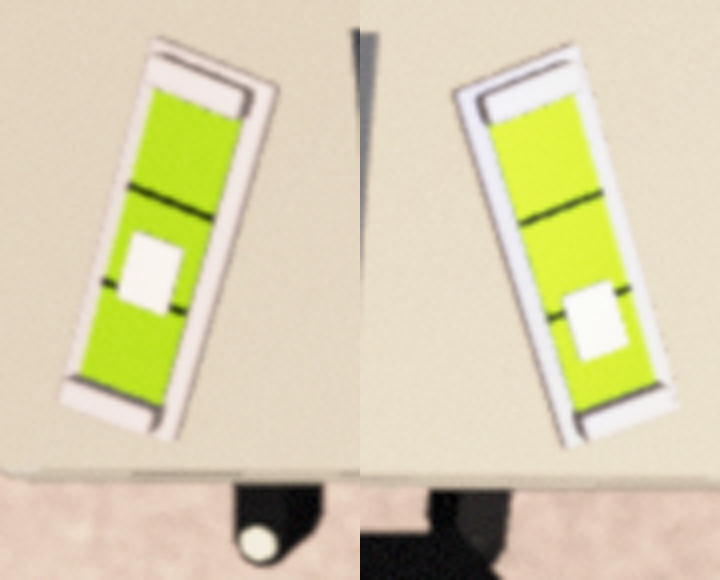

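{"op": "arm_command", "data": {"targets": [[[-0.035, 0.082, 0.0, 0, 0, -30, 1], [-0.035, 0.082, 0.0, 0, 0, -30, 1], [-0.035, 0.082, 0.0, 0, 0, -30, 1], [-0.035, 0.082, 0.0, 0, 0, -30, 1], [-0.035, 0.082, 0.03, 0, 0, -30, 1], [-0.035, 0.082, 0.06, 0, 0, -30, 1], [-0.035, 0.082, 0.06, 0, 0, -30, 1]]]}}

```text
time_s: 5.85
tool_pos: [0.5369, -0.0246, 0.0801]
tool_rot: [-179.8, 0.4, 21.3]
force: [-0.1, 0.2, -0.8]
grip_width: 0.0005
```

```bash
python3 - <<'E'
from h import *
c=cam('wrist','w2.png')
o=get_obs();print(o['time_s'],o['tool_pos'],o['tool_rot'],o['grip_width'],o['force'])
c=cam('scene','s2.png')
a=cv2.imread('pics/w2.png');b=cv2.imread('pics/s2.png')
b=cv2.resize(b[150:300,180:380],(560,420),interpolation=cv2.INTER_CUBIC)
cv2.imwrite('pics/ws2.png',cv2.resize(np.hstack([a,b]),None,fx=.71,fy=.71))
E
```

```text
5.9 [ 0.53863955 -0.02449481  0.08225696] [-179.88123907    0.20728811   21.29006096] 0.00032707058285780526 [ 0.26140372 -0.31796146  0.95646669]
```

View pics/ws2.png

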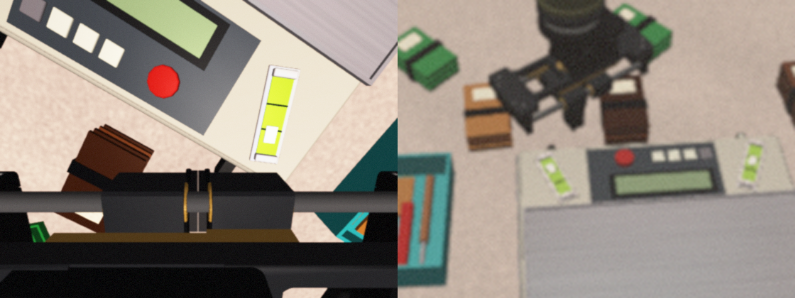

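{"op": "arm_command", "data": {"targets": [[[0, 0, 0.03, 0, 0, 0, 1], [0, 0, 0.055, 0, 0, 0, 1], [0, 0, 0.067, 0, 0, 0, 1], [0, 0, 0.067, 0, 0, 0, 1], [-0.004, 0.007, 0.067, 0, 0, 0, 1], [-0.007, 0.012, 0.067, 0, 0, 0, 1], [-0.009, 0.016, 0.067, 0, 0, 0, 1], [-0.011, 0.019, 0.067, 0, 0, 0, 1], [-0.0125, 0.022, 0.067, 0, 0, 0, 1], [-0.0125, 0.022, 0.067, 0, 0, 0, 1]]]}}

```text
time_s: 6.95
tool_pos: [0.5365, -0.0451, 0.0177]
tool_rot: [-179.7, -0.1, 21.4]
force: [-3.4, 10.6, 3.8]
grip_width: 0.0007
```

```bash
cat > look.py <<'E'
from h import *
import sys
n=sys.argv[1]
c=cam('wrist',n+'.png')
o=get_obs();print(o['time_s'],o['tool_pos'],o['tool_rot'],o['force'])
p=o['tool_pos']
for w,W in (('R',(.5647,-.0590)),('L',(.6025,.1882))):
    d=p[:2]-np.array(W);print(w,'fwd',d@[-.989,.151],'y',d@[.151,.989])
E
python3 look.py w3
```

```text
7.0 [ 0.53650147 -0.04507365  0.0176602 ] [-1.79722845e+02 -1.02190586e-01  2.14185361e+01] [-2.76047437 10.36105024  3.54404524]
R fwd 0.029991225145645714 y 0.009515181106204978
L fwd 0.030048225145645768 y -0.24067341889379504
```

View pics/w3.png

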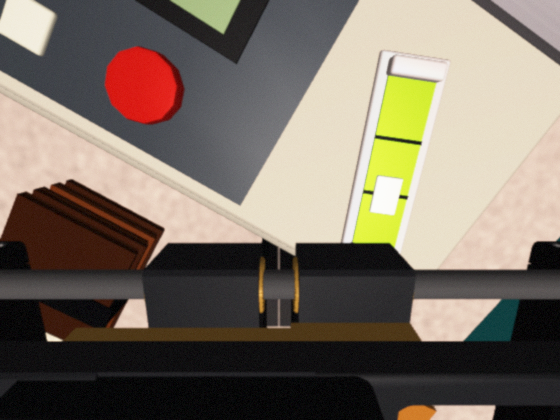

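{"op": "arm_command", "data": {"targets": [[[-0.0015, 0.0026, 0, 0, 0, 0, 1], [-0.003, 0.005, 0, 0, 0, 0, 1], [-0.0045, 0.0075, 0, 0, 0, 0, 1], [-0.006, 0.01, 0, 0, 0, 0, 1], [-0.0075, 0.0125, 0, 0, 0, 0, 1], [-0.009, 0.015, 0, 0, 0, 0, 1], [-0.01, 0.0173, 0, 0, 0, 0, 1], [-0.01, 0.0173, 0, 0, 0, 0, 1]]]}}

```text
time_s: 7.8
tool_pos: [0.533, -0.0674, 0.0171]
tool_rot: [-179.8, 0.0, 21.3]
force: [-1.1, 6.1, -0.0]
grip_width: 0.0006
```

```bash
python3 look.py w4
```

```text
7.85 [ 0.53301698 -0.06745133  0.01707533] [-1.79852658e+02  1.41802420e-04  2.13306677e+01] [-1.51338888  5.94468735  0.24140501]
R fwd 0.030058358143263186 y -0.013142502024099818
L fwd 0.03011535814326324 y -0.2633311020240998
```

View pics/w4.png

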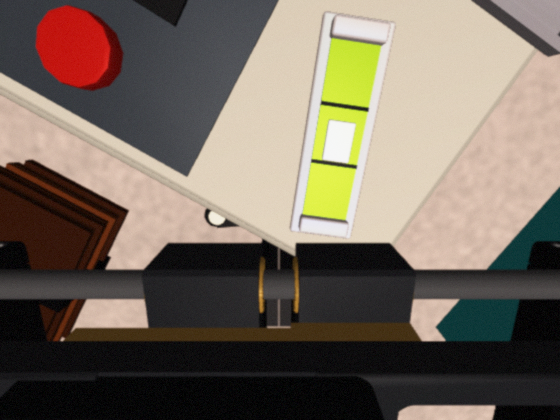

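{"op": "arm_command", "data": {"targets": [[[-0.0015, 0.0026, 0, 0, 0, 0, 1], [-0.003, 0.005, 0, 0, 0, 0, 1], [-0.004, 0.007, 0, 0, 0, 0, 1], [-0.0045, 0.0078, 0, 0, 0, 0, 1], [-0.0045, 0.0078, 0, 0, 0, 0, 1]]]}}

```text
time_s: 8.35
tool_pos: [0.5319, -0.078, 0.017]
tool_rot: [-180.0, 0.0, 21.3]
force: [-1.4, 4.7, 0.2]
grip_width: 0.0005
```

```bash
python3 look.py w5
```

```text
8.4 [ 0.53200056 -0.07810037  0.01700695] [-1.79985331e+02  1.13204995e-02  2.12750425e+01] [-2.22316473  4.04526742  0.4635679 ]
R fwd 0.029455592405929668 y -0.023827884372173667
L fwd 0.029512592405929735 y -0.27401648437217363
```

View pics/w5.png

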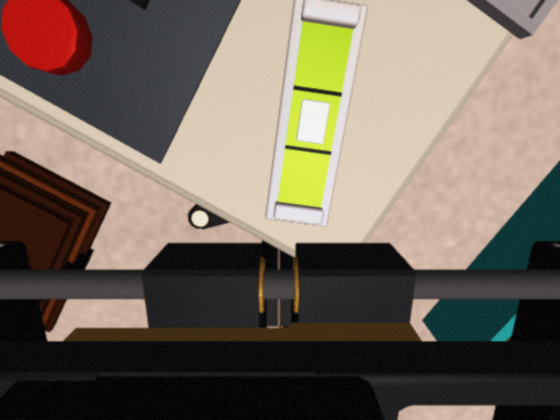

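{"op": "arm_command", "data": {"targets": [[[-0.009, -0.005, 0, 0, 0, 0, 1], [-0.017, -0.01, -0.0, 0, 0, 0, 1], [-0.017, -0.01, -0.04, 0, 0, 0, 1], [-0.017, -0.01, -0.085, 0, 0, 0, 1], [0.01, -0.06, -0.085, 0, 0, 0, 1], [0.153, -0.267, -0.085, 0, 0, 0, 1], [0.153, -0.267, -0.085, 0, 0, 0, 1], [0.153, -0.267, -0.085, 0, 0, 0, 1], [0.153, -0.267, -0.085, 0, 0, 0, 1], [0.153, -0.267, -0.085, 0, 0, 0, 1]]]}}

```text
time_s: 9.4
tool_pos: [0.5767, 0.2184, 0.1021]
tool_rot: [179.9, -0.1, 21.2]
force: [-0.1, -0.3, 0.3]
grip_width: 0.0005
```

{"op": "arm_command", "data": {"targets": [[[0, 0, 0, 0, 0, 0, 1], [0, 0, 0, 0, 0, 0, 1]]]}}

```text
time_s: 9.6
tool_pos: [0.5756, 0.2188, 0.1016]
tool_rot: [180.0, -0.0, 21.4]
force: [0.5, -0.9, -0.1]
grip_width: 0.0003
```

```bash
python3 look.py w6
```

```text
9.65 [0.57599242 0.21656294 0.10147138] [1.79898231e+02 2.07473415e-02 2.12683077e+01] [ 0.09738569 -0.35316178  0.55355811]
R fwd 0.03044180448167831 y 0.27423690116986327
L fwd 0.030498804481678365 y 0.024048301169863236
```

View pics/w6.png

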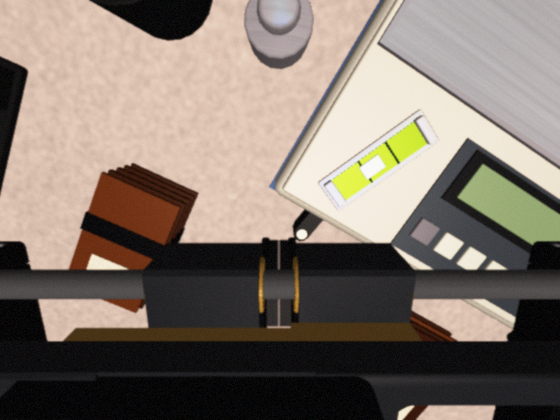

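{"op": "arm_command", "data": {"targets": [[[0.0065, -0.0113, 0.0, 0, 0, 0, 1], [0.0065, -0.0113, 0.03, 0, 0, 0, 1], [0.0065, -0.0113, 0.06, 0, 0, 0, 1], [0.0065, -0.0113, 0.085, 0, 0, 0, 1], [0.0065, -0.0113, 0.085, 0, 0, 0, 1], [0.0025, -0.004, 0.085, 0, 0, 0, 1], [-0.0005, 0.001, 0.085, 0, 0, 0, 1], [-0.003, 0.005, 0.085, 0, 0, 0, 1], [-0.005, 0.009, 0.085, 0, 0, 0, 1], [-0.006, 0.0105, 0.085, 0, 0, 0, 1]]]}}

```text
time_s: 10.65
tool_pos: [0.5745, 0.2068, 0.018]
tool_rot: [-180.0, -0.1, 21.3]
force: [-1.9, 4.2, 2.5]
grip_width: 0.0005
```

```bash
python3 look.py w7
```

```text
10.7 [0.57452003 0.20640863 0.01781933] [-1.79982506e+02 -9.06832618e-02  2.12849780e+01] [-1.49628942  3.47784706  3.20842958]
R fwd 0.030364691726012454 y 0.2639719628997529
L fwd 0.030421691726012515 y 0.013783362899752894
```

View pics/w7.png

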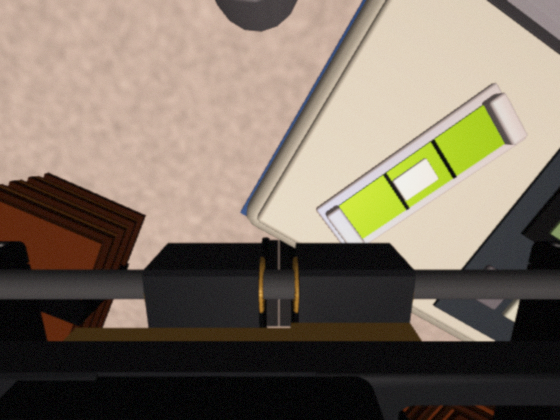

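{"op": "arm_command", "data": {"targets": [[[-0.001, 0.0017, 0, 0, 0, 0, 1], [-0.002, 0.0035, 0, 0, 0, 0, 1], [-0.0025, 0.0043, 0, 0, 0, 0, 1], [-0.0025, 0.0043, 0, 0, 0, 0, 1]]]}}

```text
time_s: 11.1
tool_pos: [0.5738, 0.2006, 0.0167]
tool_rot: [180.0, -0.0, 21.3]
force: [0.4, 3.7, 1.3]
grip_width: 0.0003
```

```bash
python3 look.py w8
```

```text
11.15 [0.57370154 0.20052453 0.0165582 ] [ 1.79966878e+02 -3.06225854e-03  2.12600908e+01] [-0.09969997  2.48639885  1.92793737]
R fwd 0.030285679738003984 y 0.258028992985954
L fwd 0.030342679738004044 y 0.007840392985954037
```

View pics/w8.png

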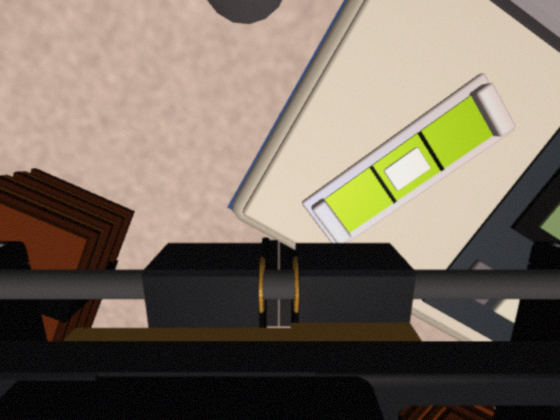

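{"op": "arm_command", "data": {"targets": [[[-0.004, -0.01, 0, 0, 0, 0, 1], [-0.01, -0.015, 0, 0, 0, 0, 1], [-0.01, -0.015, -0.04, 0, 0, 0, 1], [-0.01, -0.015, -0.09, 0, 0, 0, 1], [-0.01, -0.015, -0.093, 0, 0, 0, 1], [-0.039, 0.172, -0.093, 0, 0, 0, 1], [-0.039, 0.172, -0.093, 0, 0, 0, 1], [-0.039, 0.172, -0.093, 0, 0, 0, 1], [-0.039, 0.172, -0.093, 0, 0, 0, 1], [-0.039, 0.172, -0.093, 0, 0, 0, 1]]]}}

```text
time_s: 12.15
tool_pos: [0.5996, 0.0169, 0.1083]
tool_rot: [179.7, 0.2, 20.6]
force: [-0.9, 0.2, -0.2]
grip_width: 0.0005
```

```bash
python3 look.py w9; python3 - <<'E'
from h import *
c=cam('top','t9.png')
im=cv2.imread('pics/t9.png');cv2.imwrite('pics/t9z.png',cv2.resize(im[140:250,150:350],None,fx=4,fy=4,interpolation=cv2.INTER_CUBIC))
E
```

```text
12.2 [0.59892988 0.02156208 0.1085062 ] [1.79904890e+02 1.63472300e-01 2.08689345e+01] [-0.15305748  0.45363659 -0.85277255]
R fwd -0.021688474546416422 y 0.08484460820210249
L fwd -0.021631474546416365 y -0.16534399179789752
```

View pics/w9.png

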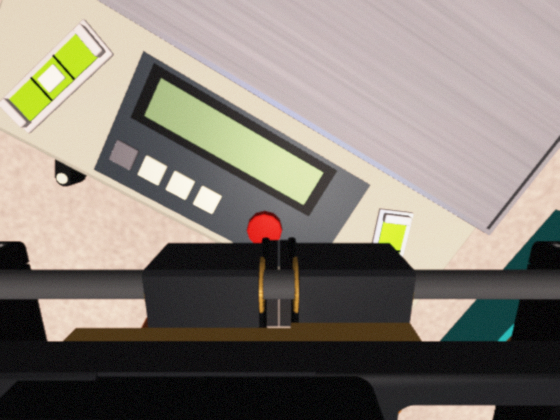

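View pics/t9z.png

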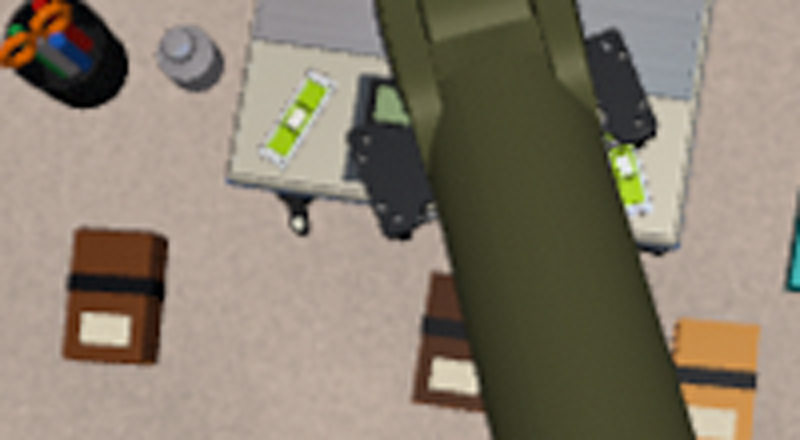

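```bash
python3 - <<'E'
import numpy as np
from scipy.spatial.transform import Rotation as Ro
K=np.array([[315.4,0,278.39],[0,315.4,207.5],[0,0,1]])
o=np.array([0.65809858,0.03726897,0.30653785]);r=Ro.from_euler('xyz',[164.683,-.109,-98.873],degrees=True).as_matrix()
d=r@np.linalg.inv(K)@[304.5,199.5,1];print(o+d*(.072-o[2])/d[2])
E
```

```text
[0.59774293 0.02600207 0.072     ]
```

{"op": "arm_command", "data": {"targets": [[[0.001, -0.003, 0, 0, 0, 0, 1], [0.001, -0.003, 0.02, 0, 0, 0, 1], [0.001, -0.003, 0.034, 0, 0, 0, 1], [0.001, -0.003, 0.038, 0, 0, 0, 1], [0.001, -0.003, 0.042, 0, 0, 0, 1], [0.001, -0.003, 0.043, 0, 0, 0, 1], [0.001, -0.003, 0.043, 0, 0, 0, 1], [0.001, -0.003, 0.043, 0, 0, 0, 1]]]}}

```text
time_s: 13.05
tool_pos: [0.5993, 0.0308, 0.0675]
tool_rot: [-180.0, -0.0, 21.3]
force: [-1.2, 2.2, 5.3]
grip_width: 0.0006
```

```bash
python3 look.py w10
```

```text
13.1 [0.59937562 0.03079015 0.06741966] [-1.79970607e+02 -2.63788024e-02  2.13179941e+01] [-3.5459894   2.24859867  4.82600572]
R fwd -0.02073587653365983 y 0.09403847356297344
L fwd -0.020678876533659775 y -0.15615012643702658
```

View pics/w10.png

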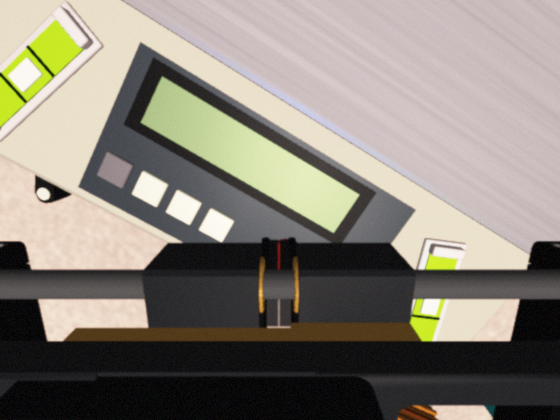

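{"op": "arm_command", "data": {"targets": [[[0, 0, 0.001, 0, 0, 0, 1], [0, 0, 0.0015, 0, 0, 0, 1], [0, 0, 0.0015, 0, 0, 0, 1], [0, 0, 0.0015, 0, 0, 0, 1], [0, 0, 0.0015, 0, 0, 0, 1]]]}}

```text
time_s: 13.6
tool_pos: [0.5994, 0.0308, 0.0672]
tool_rot: [-180.0, -0.0, 21.3]
force: [-5.5, 2.0, 13.1]
grip_width: 0.0008
```

{"op": "arm_command", "data": {"targets": [[[0, 0, -0.02, 0, 0, 0, 1], [0, 0, -0.07, 0, 0, 0, 1], [0, 0, -0.11, 0, 0, 0, 1], [-0.05, 0.0, -0.13, 0, 0, 0, 1], [-0.1, 0.0, -0.13, 0, 0, 0, 1], [-0.1, 0.0, -0.13, 0, 0, 0, 1], [-0.1, 0.0, -0.13, 0, 0, 0, 1], [-0.1, 0.0, -0.13, 0, 0, 0, 1]]]}}

```text
time_s: 14.4
tool_pos: [0.5074, -0.0065, 0.1955]
tool_rot: [180.0, -0.1, 21.3]
force: [-0.1, 0.1, -0.2]
grip_width: 0.0005
```

```bash
python3 look.py w11; python3 - <<'E'
from h import *
c=cam('scene','s11.png')
im=cv2.imread('pics/s11.png');cv2.imwrite('pics/s11z.png',cv2.resize(im[160:270,180:460],None,fx=2.8,fy=2.8,interpolation=cv2.INTER_CUBIC))
E
```

```text
14.45 [ 0.50751171 -0.00612133  0.1953435 ] [-1.79997152e+02 -8.50275642e-02  2.13171267e+01] [-0.76679669 -0.02965444 -0.35049469]
R fwd 0.06454389990046294 y 0.04366157693832579
L fwd 0.064600899900463 y -0.2065270230616742
```

View pics/w11.png

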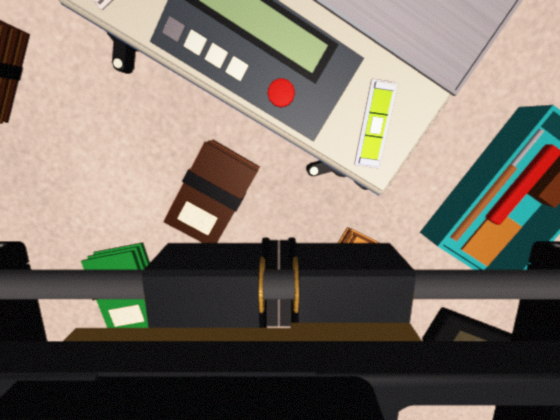

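View pics/s11z.png

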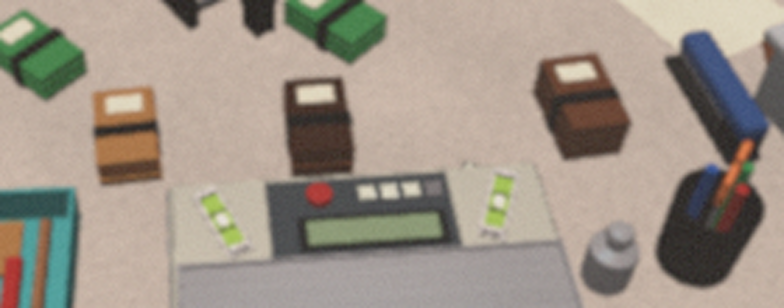

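```bash
python3 -c "
from cell import *
print(sign_off())"
```

```text
the job is handed in; nothing more can be done
None
```

I levelled the scale, zeroed it and handed the job in at about 14.5 s of the 72 s allowed. I got no verdict back.

- **Levelling:** At the start the left bubble lay about 4.8 mm and the right about 13.7 mm toward its wheel. I turned both wheels anticlockwise by pushing a front arm toward -y with the closed fingertip. The last close views put the left bubble about 0.4 mm and the right about 0.6 mm from the middle, against a limit of 2.4 mm.
- **Zero key:** I pressed it to its stop. The fingertip held at z = 0.067 with about 13 N on it for roughly half a second, then I let it go.
- **Last pictures:** Both bubbles sat between their lines and the arm stood clear with about zero force. The key's travel was judged only from these pictures, where it looked up again. The right bubble read as centred in both the wrist and scene views. The left was clear only in the scene view, because its vial was at the edge of the wrist view.
- **Everything else:** I did not need to move any bundle. All three, and the bystander objects in view, appear where they were.

No check failed or disagreed. The fingertip ended about 4 mm off the key's centre but still pressed it fully.

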